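# Find the blade dock's deep bay by feel and put the knife away

### The job

Pick the red-handled kitchen knife up off the chopping board and put it away in the black three-bay blade dock. The bays look alike, but only one is deep enough for this blade and the other two stop it about half way: feel for the one that lets the blade go fully home, leave it there with the steel bolster against the dock's front, and let go. Never press the knife against the dock's body with more than 30 N, and do not upset the mug, salt jar, oil bottle or bowl.

Things in the scene. Friction and masses are not known exactly. Their poses are not given: they have to be found in the camera images.
- knife: Red-handled knife, 200 mm, 160 g, flat. Origin: centre of the bolster's front face (blade root) at mid-thickness, 26 mm above the worktop at the start; balance within 15 mm of it. +x to the tip, z normal to the flat. Blade x 0 to 105 mm, 30 wide (y), 4 thick. Handle x 0 to -95 mm, 26 wide (y), 24 thick (z), its first 10 mm steel bolster, the rest red; it rests on the board
- knife_tip (a point): Middle of the blade's blunt tip, at x = 105, y = -5, z = 0 mm in the knife's frame. The tip is 20 mm wide (y -15 to +5): over its last 25 mm the blade narrows on the +y side only
- board: Fixed light-wood chopping board, 220 (x) x 300 (y) x 14 mm thick; origin at the centre of its underside, on the worktop
- dock: Fixed black blade dock with an aluminium-edged front, a block 140 mm deep (its x), 180 wide (its y), 70 high; origin under its centre, +x from the front to the back. A thin light-wood line on its top lies over the middle of each of its three bays. Inside, out of sight, two bays stop a blade 50 to 66 mm in; the third is over 110 mm deep. Which is the deep one changes every time
- dock_front (a point): Middle of the dock's front (mouth) face, at the height of the bays' mid-plane, 55 mm above the worktop. +x points into the bays, y along the front, z up. Bays open at y = -56, 0 and +56 mm, each a level slot 33 mm wide (y) and 7.5 mm high (z) with rounded mouth edges (radius 6 mm above and below, 8 to 11 mm at the sides)
- mug: Blue mug, 80 mm across, 90 mm high; origin under its centre. Bystander
- salt_jar: Glass jar with steel cap, 60 mm across, 85 mm high; origin under its centre. Bystander
- oil_bottle: Green oil bottle, 66 mm across, 220 mm high; origin under its centre. Bystander
- bowl: White bowl, 130 mm across, 55 mm high; origin under its centre. Bystander

How it is judged:
By the outcome, as a careful person would: the job done as asked, in the order asked, and still so for the second after the job is handed in, with the robot touching nothing.
It also fails if it takes over 58 s, if anything falls off the work surface, if the arm or the gripper's body presses on something with over 40 N, if the wrist force passes 120 N, or if a joint passes its speed limit or range.

### The arm

A 6-joint arm with a two-finger parallel gripper is mounted at the origin on the work surface. World frame = base frame: x ahead of the robot, y to its left, z up, the work surface at z = 0. Lengths are in m, angles in rad, forces in N, time in s.
With the tool pointing down it reaches from about 0.35 to 0.725 m from the base axis. Payload 6 kg.
Tool frame: the origin (TCP) lies midway between the tips of the shut fingers; the grasp point (between the pads) lies 19 mm behind it; z points along the fingers, y is the line along which they close (so a half turn about z gives the same grasp; the last joint's range is limited). The gripper opens to 85 mm and grips with 20 to 120 N. Pads are 22 mm wide; open, the fingers measure 114 mm over their backs; the gripper's body (76 mm by 85 mm) begins 54 mm behind the grasp point. The pads swing forward as they close: fully open they stand 13 mm farther back than shut.
Start: joints at [-0.908, 0.04, 0.085, 0, -1.615, -0.334], TCP at [0.194, -0.568, 0.197] pointing down, gripper open.
Joint ranges: [-2.56, 2.56], [-1.29, 2.01], [-1.08, 1.49], [-3.29, 1.98], [-2.81, -0.18], [-2.99, 2.99]. Speed limits (rad/s): [2.57, 2.57, 3.01, 3.14, 3.14, 3.14].

### API

Orientations are given as a unit quaternion [w, x, y, z].
In Python, from plant import get_obs, capture, camera_info, close_job gives the robot as it stands. The module is installed in compiled form; this text tells all that it offers.
- The arm moves only by the tool send_rows, never from a script. Its argument "steps" is a list of rows, each a list of 3 entries, a list of its own where there are three numbers: the shift along the world's x, y, z in mm, then the turn about the world's z in rad, then the finger opening in mm, from 0 to 85.4. A call has 1 to 12 rows; each row shifts and turns the commanded pose from where the row before left it; what a row does not reach is not made up. A row lasts 1/12 s, in which the tool goes at most 41.7 mm and 7.16 degrees, less where a joint would pass 70% of its speed; a pose out of reach is approached as far as the arm can. A call with a gripper value outside its range is refused whole. The fingers move at their own pace and stop on an object; "grip_force" is the grip in N (left out, the last holds). Time passes only in rows, so rows that do not move let the fingers close. It gives the time, the measured TCP pose, the force, the opening and the grip force at its end, in the units of the state.
- get_obs(): the state, without advancing time (a new reading comes with each control period).
- capture(name): name is "scene" or "top"; returns (picture, depth): 480x640x3 uint8, red, green, blue; 480x640 float32, m along the optical axis (not along the pixel's ray), 0 where there is no reading.
- camera_info(name): a dict with "fx", "fy", "cx", "cy" (pixels), "T" (4x4, takes a point from camera to world coordinates). Camera axes: x right, y down, z forward; pixel columns grow to the right and rows downward; lengths in m; the calibration is good to about 2 mm. A picture is of the moment at which its call begins. camera_info takes no time and is no camera call.
- close_job(): hands the job in; it is judged then, once.
The state is a dict: "time": time; "q": joint angles; "joint_velocities": joint speeds; "joint_torque": joint torques, N m; "position": TCP position; "tool_rot": TCP orientation; "ft_force": force on the tool from outside, world axes, zero at the start; "torque": the same for the moment, N m; "gripper_width": finger opening in m; "finger_force": force on a finger pad.
Only numpy, scipy, OpenCV 4.12 (cv2) and the standard library are available. Lean on these libraries where they do the work, as an engineer would, in place of code of your own. Each camera call takes 0.05 s, during which the arm holds its last target. There are 200 camera calls.

## Working session

There is one attempt and no reset: what is moved stays moved. The work goes in short steps, Python scripts to look and compute and a tool call to move; the robot and the scene stay as the last step left them, time stands still between calls to the robot, and variables do not carry over. Pictures are saved under pics/ and viewed, at most 10 in all, crops included, and the job is handed in when it is done.

Besides the shell and the picture viewer there is one more tool, called after "Call:" as a command line: name --argument value ..., lists and objects as JSON in quotes. send_rows: Moves the arm, as the interface text tells. Its arguments: {"type":"object","properties":{"steps":{"type":"array","items":{"type":"array"}},"grip_force":{"type":"number"}},"required":["steps"]}

```bash
mkdir -p pics; python3 - <<'E'
from plant import *
import cv2,numpy as np
for n in("top","scene"):
    p,d=capture(n); cv2.imwrite(f"pics/{n}0.png",p[:,:,::-1]); np.savez(f"{n}0.npz",p=p,d=d,**{k:np.array(v) for k,v in camera_info(n).items()})
    print(n,{k:np.round(v,3).tolist() for k,v in camera_info(n).items()})
o=get_obs(); print(o)
E
```

```text
top {'fx': 509.615, 'fy': 509.615, 'cx': 316.371, 'cy': 235.733, 'T': [[-0.003, -0.996, 0.086, 0.461], [-1.0, 0.003, 0.003, -0.008], [-0.003, -0.086, -0.996, 1.182], [0.0, 0.0, 0.0, 1.0]]}
scene {'fx': 581.649, 'fy': 581.649, 'cx': 319.566, 'cy': 236.048, 'T': [[0.5, 0.625, -0.599, 1.269], [0.866, -0.375, 0.331, -0.444], [-0.018, -0.684, -0.729, 0.986], [0.0, 0.0, 0.0, 1.0]]}
{'time': 0.1, 'q': array([-9.08277513e-01,  4.07941175e-02,  8.38992633e-02, -4.16448646e-04,
       -1.61551366e+00, -3.33723483e-01]), 'joint_velocities': array([-1.04902118e-03, -1.88920203e-03,  2.49145230e-03,  8.35025496e-04,
       -2.11374693e-03,  1.76095497e-05]), 'joint_torque': array([-4.71501349e-03, -3.69347191e+01,  3.48280478e+01,  6.95173770e+00,
       -4.58636612e-03, -7.37250900e-06]), 'position': array([ 0.19370529, -0.56749281,  0.19614689]), 'tool_rot': array([-2.02387726e-04, -1.63667108e-01,  9.86515273e-01,  8.07528339e-04]), 'ft_force': array([-0.50829644,  0.31145203, -0.03769431]), 'torque': array([-0.03385648, -0.04007784,  0.00098801]), 'finger_force': 0.0, 'gripper_width': 0.0855533153202641}
```

View pics/top0.png

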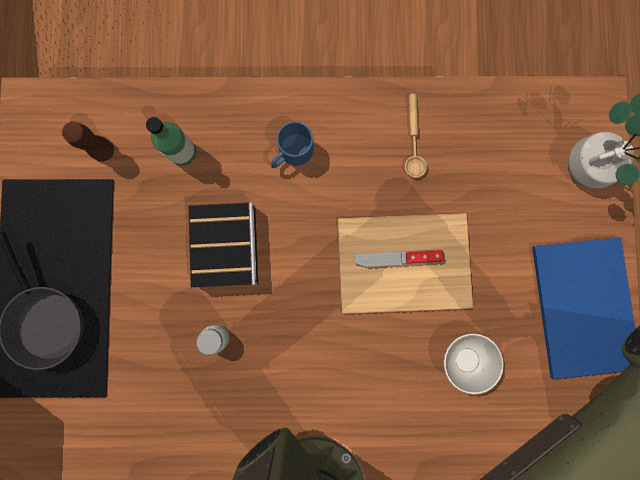

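View pics/scene0.png

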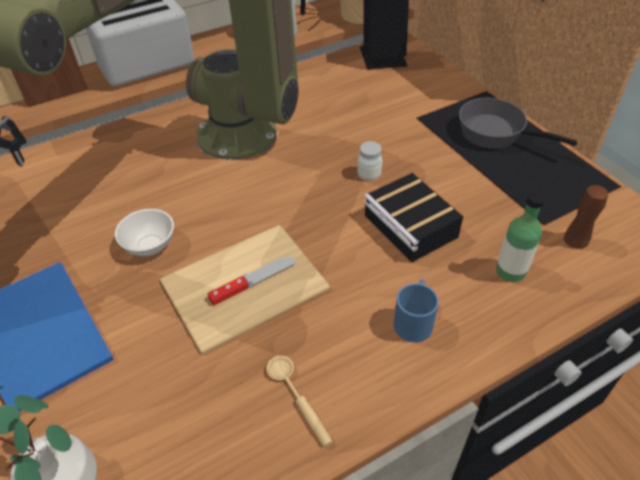

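The top view shows the knife, with its tip at about (356,262), bolster at (404,258) and butt at (445,256). The dock front is the silver edge at column 253 (rows 203–284), and the bay lines are at rows 219, 244 and 270. The blade already points roughly into the dock (+y).

```bash
cat > h.py <<'E'
import numpy as np,cv2
def load(n): z=np.load(n); return z['p'].astype(int),z['d'],z
def rays(z,u,v):
    T=z['T']; r=np.stack([(u-z['cx'])/z['fx'],(v-z['cy'])/z['fy'],np.ones(len(u))],1)@T[:3,:3].T
    return r,T[:3,3]
def atz(z,u,v,h):
    r,o=rays(z,np.asarray(u,float),np.asarray(v,float)); return o+r*((h-o[2])/r[:,2])[:,None]
def bydepth(z,u,v):
    r,o=rays(z,u.astype(float),v.astype(float)); return o+r*z['d'][v,u][:,None]
def mrect(P):
    c,s,a=cv2.minAreaRect((P[:,:2]*1000).astype(np.float32)); return np.round(c,1),np.round(s,1),round(a,2)
E
python3 - <<'E'
from h import *
p,d,z=load('top0.npz'); R,G,B=p[...,0],p[...,1],p[...,2]
W=np.zeros(p.shape); vv,uu=np.indices(d.shape); W=bydepth(z,uu.ravel(),vv.ravel()).reshape(p.shape)
def reg(m,u0,u1,v0,v1):
    k=np.zeros_like(m); k[v0:v1,u0:u1]=m[v0:v1,u0:u1]; v,u=np.nonzero(k); return u,v
u,v=reg((R>120)&(G<60)&(B<70),395,455,240,275); P=atz(z,u,v,.034); print('red',len(u),mrect(P),np.median(W[v,u,2]))
hs=cv2.cvtColor(z['p'],cv2.COLOR_RGB2HSV)
u,v=reg((hs[...,1]<50)&(R>90),345,410,240,280); P=atz(z,u,v,.028); print('blade',len(u),mrect(P),np.median(W[v,u,2]))
u,v=reg((W[...,2]>.06)&(W[...,2]<.08),180,265,195,295); print('dock',len(u),mrect(atz(z,u,v,.07)),np.median(W[v,u,2]))
for r in (219,244,270):
    u,v=reg((R>150)&(R-B>40),192,247,r-5,r+6); P=atz(z,u,v,.07)*1000
    f=np.polyfit(P[:,1],P[:,0],1); print('line',len(u),P[:,1].min(),P[:,1].max(),P.mean(0).round(1),'dx/dy',f[0])
# front edge silver
u,v=reg((hs[...,1]<40)&(R>130),246,260,200,290); P=atz(z,u,v,.07)*1000
f=np.polyfit(P[:,0],P[:,1],1); print('front',len(u),mrect(P/1000),'dy/dx',f[0])
for n,b in dict(mug=(265,320,115,175),salt=(190,235,320,360),bottle=(140,200,110,170),bowl=(440,510,330,400)).items():
    u,v=reg(W[...,2]>.03,*b); print(n,len(u),mrect(W[v,u]),W[v,u,2].max())
s=cv2.resize(z['p'][190:300,180:460,::-1],None,fx=2.8,fy=2.8,interpolation=cv2.INTER_CUBIC);cv2.imwrite('pics/crop0.png',s)
E
```

```text
red 347 (array([ 512.8, -247.4]), array([25. , 83.1]), 3.41) 0.03703510648801567
blade 643 (array([ 507.3, -148.4]), array([ 29.6, 114.5]), 3.2) 0.02805343595990961
dock 5269 (array([539.5, 203.7]), array([180.1, 141. ]), 2.7) 0.07140779125810592
line 144 150.27274516510354 269.004323333435 [595.1 211.4  70. ] dx/dy -0.048341312009958684
line 150 149.7724534189157 267.9625738053688 [539.2 208.4  70. ] dx/dy -0.04722017542820756
line 147 149.25661269796734 266.9694845055642 [482.9 210.   70. ] dx/dy -0.0486511056284656
front 232 (array([542.2, 136.3]), array([176. ,   8.6]), 3.08) dy/dx 0.046624891401730206
mug 761 (array([633.8,  46.6]), array([348.7,  96.5]), 1.93) 1.1820523336337185
salt 705 (array([381.4, 116. ]), array([ 58.8, 291.2]), 24.65) 1.1820523336337185
bottle 1394 (array([609.9, 172.1]), array([461.7,  66. ]), 42.24) 1.1820523336337185
bowl 1084 (array([ 375.8, -220.9]), array([441.5, 127.7]), 52.06) 1.1820523336337185
```

View pics/crop0.png

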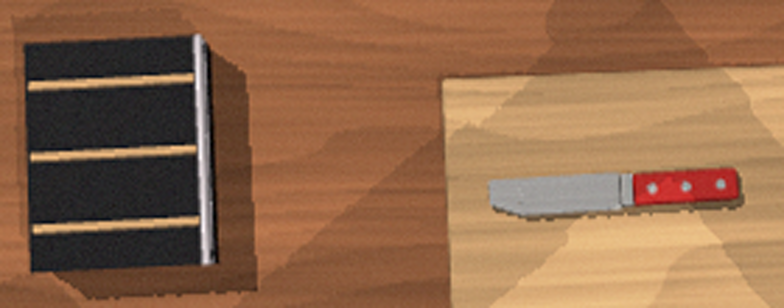

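Call:
send_rows --steps '[[[26, 27, -6], 0.108, 85], [[26, 27, -6], 0.108, 85], [[26, 27, -6], 0.108, 85], [[26, 27, -6], 0.108, 85], [[26, 27, -6], 0.108, 85], [[26, 27, -6], 0.108, 85], [[26, 27, -6], 0.108, 85], [[26, 27, -6], 0.108, 85], [[26, 27, -6], 0.108, 85], [[26, 27, -6], 0.108, 85], [[26, 27, -6], 0.108, 60], [[26, 27, -6], 0.108, 60]]' --grip_force 40

```text
time: 1.1
position: [0.5066, -0.2421, 0.1245]
tool_rot: [0.0, 0.728, -0.686, -0.0]
ft_force: [0.5, -1.5, 0.5]
gripper_width: 0.0633
finger_force: 0.0
```

Call:
send_rows --steps '[[[6, 7, -25], 0, 60], [[0, 0, -25], 0, 60], [[0, 0, -20], 0, 60], [[0, 0, 0], 0, 60], [[0, 0, 0], 0, 60]]'

```text
time: 1.52
position: [0.5109, -0.2368, 0.0542]
tool_rot: [0.001, 0.726, -0.688, -0.001]
ft_force: [0.8, 0.1, 0.7]
gripper_width: 0.0598
finger_force: 0.0
```

```bash
python3 -c "
from plant import *
o=get_obs();print(o['position'],o['tool_rot'],o['ft_force'])"
```

```text
[ 0.51087713 -0.23679337  0.05418065] [ 0.000999    0.72596991 -0.68772493 -0.00105133] [0.76840018 0.12688528 0.70904924]
```

Call:
send_rows --steps '[[[1, 1, -15], 0, 60], [[0, 0, -14], 0, 60], [[0, 0, -7], 0, 60], [[0, 0, 0], 0, 60], [[0, 0, 0], 0, 40], [[0, 0, 0], 0, 30], [[0, 0, 0], 0, 20], [[0, 0, 0], 0, 15], [[0, 0, 0], 0, 15], [[0, 0, 0], 0, 15], [[0, 0, 0], 0, 15]]' --grip_force 60

```text
time: 2.43
position: [0.5128, -0.2358, 0.0192]
tool_rot: [0.0, 0.726, -0.688, 0.0]
ft_force: [0.1, -0.4, 0.1]
gripper_width: 0.0146
finger_force: 0.0
```

```bash
python3 - <<'E'
from plant import *
import cv2,numpy as np
p,d=capture("scene"); a=cv2.resize(p[180:400,120:400,::-1],(700,550),interpolation=cv2.INTER_CUBIC)
cv2.imwrite("pics/g1.png",a)
E
```

```text
(no output)
```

View pics/g1.png

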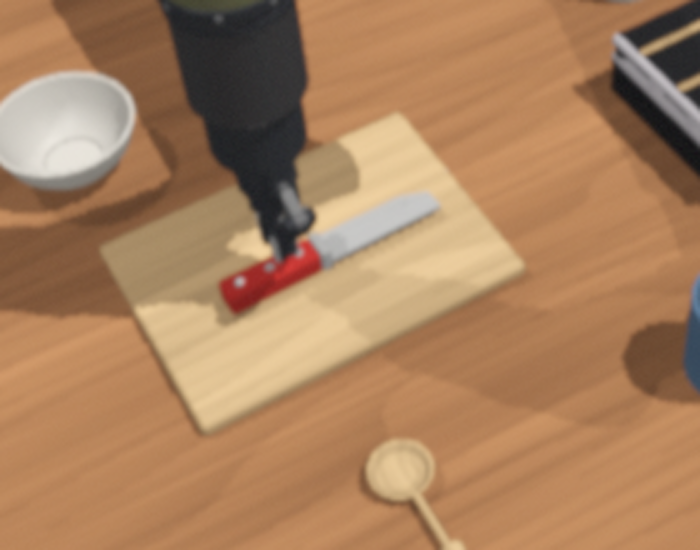

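The fingers closed to 14.6 mm without gripping. The near finger seems to sit behind or above the handle at crop (285,250), so I'll measure the knife and fingers again.

```bash
python3 - <<'E'
from plant import *
from h import *
o=get_obs(); print(o['position'],o['gripper_width'])
for n in("top","scene"):
    p,d=capture(n); np.savez(f"{n}1.npz",p=p,d=d,**{k:np.array(v) for k,v in camera_info(n).items()})
for f in('scene0','scene1'):
    p,d,z=load(f+'.npz');R,G,B=p[...,0],p[...,1],p[...,2]
    k=np.zeros(d.shape,bool);k[260:310,200:262]=True
    v,u=np.nonzero(k&(R>120)&(G<70)&(B<80)); P=bydepth(z,u,v); P=P[P[:,2]>.033]; print(f,len(P),mrect(P),np.median(P,0))
k=np.zeros(d.shape,bool);k[230:285,215:250]=True
v,u=np.nonzero(k&(p.max(2)<75)); P=bydepth(z,u,v)*1000
for a,b in((10,30),(30,40),(40,50),(50,60),(60,80),(80,110)):
    m=(P[:,2]>a)&(P[:,2]<b); 
    if m.sum(): print(a,b,m.sum(),P[m].min(0).round(),P[m].max(0).round())
T=np.linalg.inv(z['T']); 
for q in ([*o['position']],[o['position'][0],o['position'][1],.06]):
    c=T[:3,:3]@q+T[:3,3]; print('proj',c[0]/c[2]*z['fx']+z['cx'],c[1]/c[2]*z['fy']+z['cy'])
p,d,z=load('top1.npz'); hs=cv2.cvtColor(z['p'],cv2.COLOR_RGB2HSV)
R=p[...,0];k=np.zeros(d.shape,bool);k[240:280,345:410]=True
v,u=np.nonzero(k&(hs[...,1]<50)&(R>90)); print('blade',len(u),mrect(atz(z,u,v,.028)))
E
```

```text
[ 0.51276657 -0.23582031  0.01913993] 0.01488457861806239
scene0 269 (array([ 877.9, -363.2]), array([ 80.9, 794.7]), 72.53) [ 0.52394174 -0.25533129  0.03687355]
scene1 256 (array([ 521.1, -251.3]), array([82.5, 24.9]), 89.42) [ 0.52329602 -0.25865092  0.03670164]
60 80 28 [ 505. -246.   62.] [ 537. -230.   78.]
80 110 49 [ 500. -249.   80.] [ 556. -228.  110.]
proj 233.9186645911467 288.57177874934115
proj 231.43070688324673 276.29244596271286
blade 10 (array([ 522.1, -139.3]), array([ 4.7, 57.4]), 84.32)
```

```bash
python3 - <<'E'
from h import *
for f in('scene0','scene1'):
    p,d,z=load(f+'.npz');R,G,B=p[...,0],p[...,1],p[...,2]
    k=np.zeros(d.shape,bool);k[250:310,200:310]=True
    v,u=np.nonzero(k&(R>120)&(G<70)&(B<80)&(d>0)); P=bydepth(z,u,v); 
    t=P[(P[:,2]>.035)&(P[:,2]<.045)]; print(f,len(P),len(t),mrect(t),mrect(P[P[:,2]<.045]),(np.percentile(P,[2,50,98],axis=0)*1000).round(1).tolist())
    hs=cv2.cvtColor(z['p'],cv2.COLOR_RGB2HSV)
    v,u=np.nonzero(k&(hs[...,1]<45)&(R>90)&(d>0)); P=bydepth(z,u,v);P=P[(P[:,2]>.02)&(P[:,2]<.045)]; print('blade',len(P),mrect(P),np.median(P,0))
b=cv2.resize(np.hstack([np.load('scene0.npz')['p'][235:325,190:310],z['p'][235:325,190:310]])[:,:,::-1],None,fx=3.3,fy=3.3,interpolation=cv2.INTER_CUBIC)
t=cv2.resize(np.load('top1.npz')['p'][200:320,320:480,::-1],None,fx=2.5,fy=2.5,interpolation=cv2.INTER_CUBIC)
c=np.zeros((b.shape[0]+t.shape[0],b.shape[1],3),np.uint8);c[:b.shape[0]]=b;c[b.shape[0]:,:t.shape[1]]=t;cv2.imwrite('pics/g2.png',c);print(c.shape)
E
```

```text
scene0 401 217 (array([ 520.7, -251. ]), array([23.9, 82.4]), 2.22) (array([ 520. , -251.2]), array([26., 84.]), 5.0) [[510.5, -291.2, 21.1], [526.2, -253.6, 35.5], [531.8, -211.4, 40.6]]
blade 581 (array([ 513.4, -186.1]), array([ 35.6, 185.8]), 4.23) [ 0.51237122 -0.15380037  0.02754395]
scene1 405 207 (array([ 519.6, -251.7]), array([24.2, 81.7]), 2.24) (array([ 519.6, -251.6]), array([24.2, 82.9]), 2.24) [[510.4, -291.4, 20.6], [526.6, -257.5, 35.2], [532.0, -211.5, 40.6]]
blade 588 (array([ 511.3, -185.4]), array([ 35.9, 186.7]), 1.96) [ 0.51224315 -0.15360344  0.02744467]
(597, 792, 3)
```

View pics/g2.png

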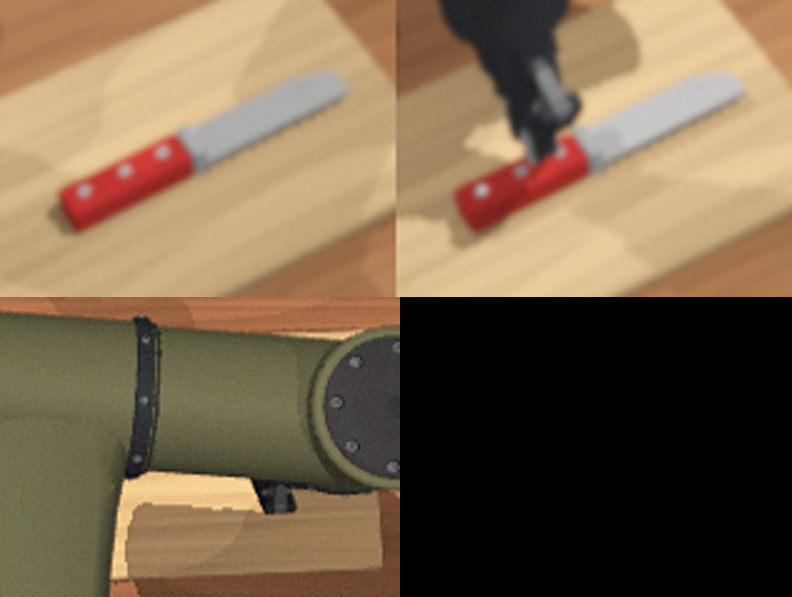

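```bash
python3 - <<'E'
from h import *
p,d,z=load('scene1.npz'); _,d0,z0=load('scene0.npz')
k=np.zeros(d.shape,bool);k[180:300,190:290]=True
ch=np.abs(z['p'].astype(int)-z0['p'].astype(int)).max(2)>25
v,u=np.nonzero(k&ch&(d>0)&(d0-d>.008)); P=bydepth(z,u,v)*1000
for a in range(10,150,10):
    m=(P[:,2]>=a)&(P[:,2]<a+10)
    if m.sum()>2: print(a,m.sum(),np.percentile(P[m],[5,95],axis=0).round().tolist(),'px',u[m].min(),u[m].max(),v[m].min(),v[m].max())
b=cv2.resize(z['p'][230:300,200:270,::-1],None,fx=8,fy=8,interpolation=cv2.INTER_CUBIC); cv2.imwrite('pics/g3.png',b)
E
```

```text
10 28 [[412.0, -305.0, 15.0], [478.0, -79.0, 19.0]] px 190 288 236 292
30 4 [[508.0, -247.0, 31.0], [517.0, -106.0, 37.0]] px 221 289 260 290
40 3 [[508.0, -280.0, 40.0], [523.0, -223.0, 41.0]] px 214 239 277 295
50 14 [[505.0, -247.0, 54.0], [531.0, -226.0, 59.0]] px 225 239 276 285
60 38 [[505.0, -248.0, 61.0], [536.0, -229.0, 69.0]] px 224 239 273 283
70 41 [[503.0, -248.0, 70.0], [537.0, -230.0, 79.0]] px 223 238 266 281
80 18 [[502.0, -248.0, 81.0], [529.0, -231.0, 88.0]] px 222 232 266 276
90 16 [[496.0, -250.0, 90.0], [549.0, -246.0, 99.0]] px 219 232 261 279
100 45 [[482.0, -250.0, 101.0], [554.0, -228.0, 109.0]] px 213 243 250 278
110 43 [[497.0, -251.0, 111.0], [563.0, -227.0, 119.0]] px 214 244 250 277
120 71 [[502.0, -254.0, 120.0], [568.0, -220.0, 129.0]] px 215 245 253 276
130 53 [[505.0, -254.0, 131.0], [573.0, -224.0, 139.0]] px 215 246 251 274
140 117 [[519.0, -253.0, 141.0], [578.0, -222.0, 150.0]] px 215 246 250 273
```

View pics/g3.png

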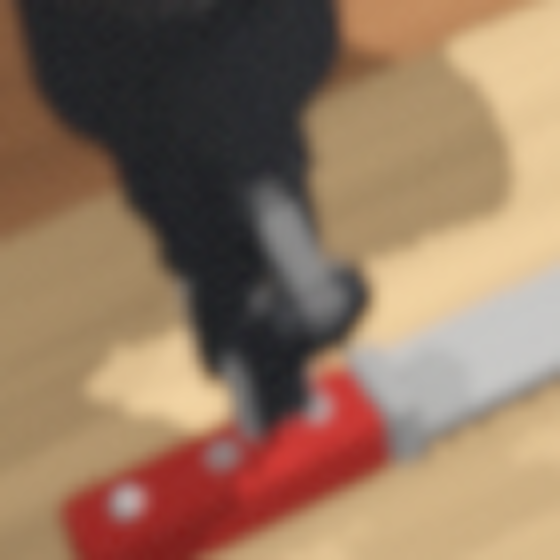

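The scene depth puts the nearly shut fingertips at or above the handle top, z≈38–52 mm, although the TCP reads 19 mm. They closed over the handle, and the knife hasn't moved. I'll open and lower in small steps, checking the force as I go.

Call:
send_rows --steps '[[[0, 0, 0], 0, 48], [[0, 0, 0], 0, 48], [[0, 0, 0], 0, 48], [[0, 0, 0], 0, 48], [[0, 0, 0], 0, 48], [[0, 0, -2], 0, 48], [[0, 0, -2], 0, 48], [[0, 0, 0], 0, 48]]'

```text
time: 3.25
position: [0.5124, -0.2357, 0.0144]
tool_rot: [0.0, 0.726, -0.688, -0.0]
ft_force: [-0.8, -0.9, 0.3]
gripper_width: 0.048
finger_force: 0.0
```

```bash
cat > tip.py <<'E'
from plant import *
from h import *
o=get_obs();print(o['position'].round(4),o['ft_force'].round(1),o['gripper_width'])
p,d=capture("scene");z0=np.load('scene0.npz');np.savez("s.npz",p=p,d=d,**{k:np.array(v) for k,v in camera_info("scene").items()});_,_,z=load('s.npz')
k=np.zeros(d.shape,bool);k[180:310,190:290]=True
v,u=np.nonzero(k&(p.max(2)<90)&(d>0)&(z0['d']-d>.004)); P=bydepth(z,u,v)*1000
for a in range(14,90,6):
    m=(P[:,2]>=a)&(P[:,2]<a+6)
    if m.sum()>2: print(a,m.sum(),P[m].min(0).round().tolist(),P[m].max(0).round().tolist())
E
python3 tip.py
```

```text
[ 0.5124 -0.2357  0.0144] [-0.8 -0.9  0.3] 0.04797566026506022
56 6 [489.0, -245.0, 58.0] [549.0, -234.0, 62.0]
62 16 [487.0, -247.0, 63.0] [551.0, -229.0, 68.0]
68 19 [489.0, -248.0, 68.0] [553.0, -229.0, 74.0]
74 12 [489.0, -248.0, 74.0] [553.0, -234.0, 79.0]
80 4 [488.0, -248.0, 80.0] [493.0, -243.0, 85.0]
86 8 [482.0, -248.0, 86.0] [492.0, -243.0, 90.0]
```

Call:
send_rows --steps '[[[0, 0, -4], 0, 48], [[0, 0, -4], 0, 48], [[0, 0, -4], 0, 48], [[0, 0, 0], 0, 48]]'

```text
time: 3.63
position: [0.512, -0.2356, 0.0016]
tool_rot: [0.0, 0.726, -0.688, -0.001]
ft_force: [0.0, 0.1, -0.2]
gripper_width: 0.0482
finger_force: 0.0
```

```bash
python3 tip.py; python3 -c "
import numpy as np,cv2
cv2.imwrite('pics/g4.png',cv2.resize(np.load('s.npz')['p'][220:300,190:290,::-1],None,fx=7,fy=7,interpolation=2))"
```

```text
[ 0.512  -0.2356  0.0016] [ 0.   0.1 -0.2] 0.048230074116868596
44 5 [487.0, -245.0, 46.0] [547.0, -231.0, 49.0]
50 14 [487.0, -246.0, 50.0] [551.0, -229.0, 56.0]
56 19 [488.0, -247.0, 56.0] [553.0, -229.0, 62.0]
62 9 [486.0, -247.0, 63.0] [552.0, -231.0, 67.0]
74 6 [485.0, -248.0, 76.0] [549.0, -244.0, 79.0]
80 7 [484.0, -250.0, 83.0] [568.0, -243.0, 86.0]
86 23 [489.0, -249.0, 87.0] [570.0, -227.0, 92.0]
```

View pics/g4.png

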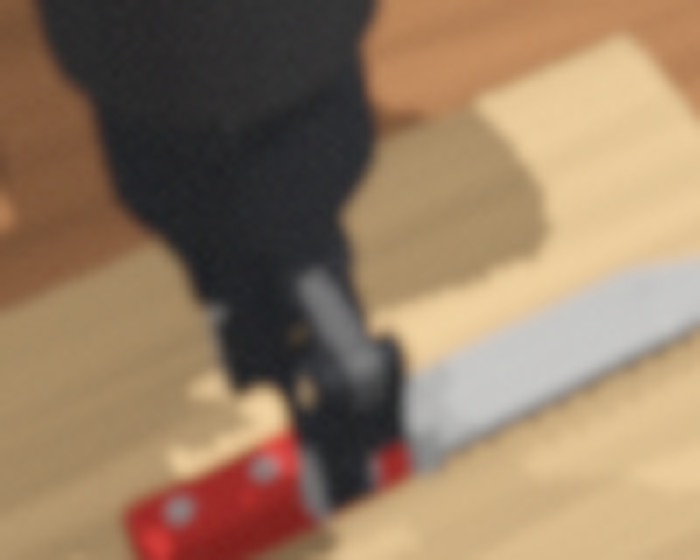

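The fingers now straddle the handle, with the near fingertip at crop (340,510). The tips are still about 35–40 mm above what the TCP reading implies, so I keep lowering by depth and force rather than by the reading.

Call:
send_rows --steps '[[[0, 0, -4], 0, 48], [[0, 0, -4], 0, 48], [[0, 0, -4], 0, 48], [[0, 0, 0], 0, 48]]'

```text
time: 4.02
position: [0.512, -0.2356, -0.0102]
tool_rot: [0.0, 0.726, -0.688, -0.001]
ft_force: [0.1, -0.5, -0.4]
gripper_width: 0.0481
finger_force: 0.0
```

```bash
python3 tip.py
```

```text
[ 0.512  -0.2356 -0.0102] [ 0.1 -0.5 -0.4] 0.04811683639356135
26 3 [486.0, -244.0, 29.0] [488.0, -239.0, 31.0]
32 5 [488.0, -246.0, 35.0] [543.0, -240.0, 38.0]
38 13 [486.0, -247.0, 39.0] [551.0, -231.0, 43.0]
44 18 [488.0, -246.0, 44.0] [552.0, -230.0, 50.0]
50 8 [485.0, -246.0, 50.0] [553.0, -238.0, 56.0]
56 4 [483.0, -248.0, 57.0] [492.0, -244.0, 61.0]
62 4 [487.0, -247.0, 62.0] [492.0, -244.0, 65.0]
68 5 [485.0, -250.0, 72.0] [567.0, -235.0, 74.0]
74 26 [485.0, -249.0, 74.0] [571.0, -227.0, 80.0]
80 32 [492.0, -249.0, 80.0] [572.0, -221.0, 86.0]
86 20 [495.0, -252.0, 86.0] [574.0, -222.0, 92.0]
```

Call:
send_rows --steps '[[[0, 0, -3], 0, 48], [[0, 0, -2], 0, 48], [[0, 0, -1], 0, 48], [[0, 0, 0], 0, 40], [[0, 0, 0], 0, 30], [[0, 0, 0], 0, 20], [[0, 0, 0], 0, 15], [[0, 0, 0], 0, 15], [[0, 0, 0], 0, 15], [[0, 0, 0], 0, 15]]' --grip_force 60

```text
time: 4.9
position: [0.5131, -0.236, -0.0145]
tool_rot: [-0.0, 0.726, -0.688, 0.0]
ft_force: [-0.5, -0.3, 2.9]
gripper_width: 0.0245
finger_force: 61.6
```

Call:
send_rows --steps '[[[0, 0, 5], 0, 15], [[0, 0, 8], 0, 15], [[0, 0, 8], 0, 15], [[0, 0, 8], 0, 15], [[0, 0, 0], 0, 15], [[0, 0, 0], 0, 15], [[0, 0, 0], 0, 15]]'

```text
time: 5.48
position: [0.5126, -0.2357, 0.0138]
tool_rot: [-0.0, 0.726, -0.688, -0.0]
ft_force: [0.2, 0.1, -1.9]
gripper_width: 0.0247
finger_force: 61.1
```

```bash
cat > kn.py <<'E'
from plant import *
from h import *
o=get_obs();print(o['position'].round(4),o['ft_force'].round(1),o['torque'].round(2),o['gripper_width'])
p,d=capture("scene");np.savez("s.npz",p=p,d=d,**{k:np.array(v) for k,v in camera_info("scene").items()});_,_,z=load('s.npz')
hs=cv2.cvtColor(p,cv2.COLOR_RGB2HSV)
W=bydepth(z,*[a.ravel() for a in np.indices(d.shape)[::-1]]).reshape(p.shape)
m=(hs[...,1]<60)&(p[...,0]>90)&(W[...,2]>.044)&(W[...,2]<.07)&(abs(W[...,0]-.53)<.09)&(W[...,1]>-.2)&(W[...,1]<.12)
n,l,st,_=cv2.connectedComponentsWithStats(m.astype(np.uint8)); i=1+st[1:,4].argmax(); P=W[l==i]
print('blade n',len(P),mrect(P)); c=P.mean(0); A=np.c_[P[:,0]-c[0],P[:,1]-c[1],np.ones(len(P))]; f,*_=np.linalg.lstsq(A,P[:,2],rcond=None)
print('mean',c.round(4),'slopes dz/dx dz/dy',f[:2].round(4))
E
python3 kn.py; python3 - <<'E'
from h import *
p,d,z=load('scene0.npz')
W=bydepth(z,*[a.ravel() for a in np.indices(d.shape)[::-1]]).reshape(p.shape)
hs=cv2.cvtColor(z['p'],cv2.COLOR_RGB2HSV)
def fit(m,t):
    n,l,st,_=cv2.connectedComponentsWithStats(m.astype(np.uint8)); i=1+st[1:,4].argmax(); P=W[l==i];c=P.mean(0)
    A=np.c_[P[:,0]-c[0],P[:,1]-c[1],np.ones(len(P))]; f,*_=np.linalg.lstsq(A,P[:,2],rcond=None); print(t,len(P),mrect(P),c.round(4),f[:2].round(4))
    return P
fit((hs[...,1]<60)&(p[...,0]>90)&(W[...,2]>.02)&(W[...,2]<.034)&(abs(W[...,0]-.53)<.09)&(W[...,1]>-.2)&(W[...,1]<.0),'blade0')
r=(W[...,0]>.4)&(W[...,0]<.66)&(W[...,1]>.08)&(W[...,1]<.32)
fit(r&(W[...,2]>.064)&(W[...,2]<.08),'docktop')
E
```

```text
[ 0.5126 -0.2357  0.0138] [ 0.2  0.1 -1.9] [-0.01  0.01 -0.  ] 0.02472162921198675
blade n 557 (array([ 509.3, -146.9]), array([ 34.5, 107.9]), 3.03)
mean [ 0.5111 -0.1485  0.0555] slopes dz/dx dz/dy [ 0.0153 -0.0108]
blade0 542 (array([ 510.5, -147.1]), array([ 35.6, 107.7]), 4.14) [ 0.512  -0.1474  0.0273] [0.0174 0.0009]
docktop 3615 (array([542.3, 200.1]), array([185. , 147.1]), 2.47) [0.5478 0.198  0.0702] [-0.0021  0.0034]
```

Knife held level: blade mid-plane about 54.3 mm up, with a slight 0.6° tip droop. Now I line up with the near bay, leaving the tip 20 mm short of it.

Call:
send_rows --steps '[[[-2, 15, 0.8], -0.006, 15], [[-2, 25, 0], 0, 15], [[-2, 25, 0], 0, 15], [[-2, 25, 0], 0, 15], [[-2, 25, 0], 0, 15], [[-2, 25, 0], 0, 15], [[-2, 25, 0], 0, 15], [[-2, 20, 0], 0, 15], [[-1.6, 15, 0], 0, 15], [[0, 0, 0], 0, 15], [[0, 0, 0], 0, 15], [[0, 0, 0], 0, 15]]'

```text
time: 6.53
position: [0.495, -0.0362, 0.0146]
tool_rot: [0.0, 0.724, -0.69, -0.0]
ft_force: [-0.1, 0.2, -1.9]
gripper_width: 0.0249
finger_force: 61.0
```

```bash
python3 kn.py; python3 - <<'E'
from plant import *
from h import *
p,d=capture("top");np.savez("t.npz",p=p,d=d,**{k:np.array(v) for k,v in camera_info("top").items()});p,_,z=load('t.npz')
hs=cv2.cvtColor(z['p'],cv2.COLOR_RGB2HSV)
W=bydepth(z,*[a.ravel() for a in np.indices(d.shape)[::-1]]).reshape(p.shape)
m=(hs[...,1]<60)&(p[...,0]>90)&(W[...,2]>.044)&(W[...,2]<.075)&(abs(W[...,0]-.5)<.06)&(W[...,1]>-.1)&(W[...,1]<.122)
P=W[m]*1000; print('top blade',m.sum(),mrect(P/1000))
for y in range(-20,115,15):
    q=P[abs(P[:,1]-y)<4]
    if len(q)>3: print(y,len(q),q[:,0].min().round(1),q[:,0].max().round(1),q[:,2].mean().round(1))
E
```

```text
[ 0.495  -0.0362  0.0146] [-0.1  0.2 -1.9] [-0.03  0.    0.02] 0.02494191191162038
blade n 438 (array([492.4,  49.6]), array([ 34.3, 116.5]), 2.72)
mean [0.4955 0.0542 0.0561] slopes dz/dx dz/dy [0.0057 0.0068]
top blade 0 (array([0., 0.]), array([0., 0.]), 0.0)
```

Call:
send_rows --steps '[[[-0.4, 8, 0], 0, 15], [[-0.3, 6, 0], 0, 15], [[-0.1, 2, 0], 0, 15], [[-0.1, 2, 0], 0, 15], [[-0.1, 2, 0], 0, 15], [[-0.1, 2, 0], 0, 15], [[-0.1, 2, 0], 0, 15], [[0, 0, 0], 0, 15]]'

```text
time: 7.3
position: [0.494, -0.0116, 0.0149]
tool_rot: [-0.0, 0.724, -0.69, -0.0]
ft_force: [0.5, 0.1, -2.1]
gripper_width: 0.025
finger_force: 61.0
```

Call:
send_rows --steps '[[[-0.1, 2, 0], 0, 15], [[-0.1, 2, 0], 0, 15], [[-0.1, 2, 0], 0, 15], [[-0.1, 2, 0], 0, 15], [[-0.1, 2, 0], 0, 15], [[0, 0, 0], 0, 15]]'

```text
time: 7.8
position: [0.4935, -0.0015, 0.0149]
tool_rot: [-0.0, 0.724, -0.69, -0.0]
ft_force: [0.2, 0.4, -1.1]
gripper_width: 0.0244
finger_force: 61.0
```

Call:
send_rows --steps '[[[-0.1, 3, 0], 0, 15], [[-0.2, 3, 0], 0, 15], [[-0.1, 3, 0], 0, 15], [[-0.2, 3, 0], 0, 15], [[-0.1, 3, 0], 0, 15], [[-0.1, 3, 0], 0, 15], [[0, 0, 0], 0, 15]]'

```text
time: 8.38
position: [0.4927, 0.0167, 0.0149]
tool_rot: [-0.0, 0.724, -0.69, -0.0]
ft_force: [0.8, 0.4, -1.8]
gripper_width: 0.025
finger_force: 61.0
```

Call:
send_rows --steps '[[[-0.1, 3, 0], 0, 15], [[-0.2, 3, 0], 0, 15], [[-0.1, 3, 0], 0, 15], [[-0.2, 3, 0], 0, 15], [[-0.1, 2, 0], 0, 15], [[0, 0, 0], 0, 15]]'

```text
time: 8.88
position: [0.4919, 0.0306, 0.0149]
tool_rot: [0.0, 0.724, -0.69, -0.0]
ft_force: [-0.7, -0.8, -2.1]
gripper_width: 0.0251
finger_force: 61.0
```

Call:
send_rows --steps '[[[0, 1.5, 0], 0, 15], [[-0.1, 1.5, 0], 0, 15], [[-0.1, 1.5, 0], 0, 15], [[0, 0, 0], 0, 15]]'

```text
time: 9.22
position: [0.4917, 0.0349, 0.0149]
tool_rot: [0.0, 0.724, -0.69, -0.0]
ft_force: [0.1, 0.1, -3.3]
gripper_width: 0.0246
finger_force: 61.0
```

Call:
send_rows --steps '[[[-0.1, 1.5, 0], 0, 15], [[-0.1, 1.5, 0], 0, 15], [[0, 0, 0], 0, 15]]'

```text
time: 9.47
position: [0.4916, 0.0379, 0.0149]
tool_rot: [-0.0, 0.724, -0.69, -0.0]
ft_force: [-0.3, -0.1, -2.4]
gripper_width: 0.0246
finger_force: 61.0
```

Call:
send_rows --steps '[[[-0.1, 1.5, 0], 0, 15], [[-0.1, 1.5, 0], 0, 15], [[0, 0, 0], 0, 15]]'

```text
time: 9.72
position: [0.4913, 0.0409, 0.0149]
tool_rot: [0.0, 0.724, -0.69, -0.0]
ft_force: [-0.0, -0.4, -1.2]
gripper_width: 0.0247
finger_force: 61.0
```

Call:
send_rows --steps '[[[-0.1, 1.5, 0], 0, 15], [[0, 1, 0], 0, 15], [[0, 0, 0], 0, 15]]'

```text
time: 9.97
position: [0.4913, 0.0433, 0.0149]
tool_rot: [0.0, 0.724, -0.69, -0.0]
ft_force: [-1.0, -0.2, -1.9]
gripper_width: 0.0246
finger_force: 61.0
```

Call:
send_rows --steps '[[[-0.1, 1.5, 0], 0, 15], [[0, 1, 0], 0, 15], [[0, 0, 0], 0, 15]]'

```text
time: 10.22
position: [0.4912, 0.0458, 0.0149]
tool_rot: [0.0, 0.724, -0.69, -0.0]
ft_force: [-0.6, -0.0, -0.6]
gripper_width: 0.0249
finger_force: 61.0
```

60 mm in and still free.

Call:
send_rows --steps '[[[-0.1, 1.5, 0], 0, 15], [[0, 1, 0], 0, 15], [[0, 0, 0], 0, 15]]'

```text
time: 10.47
position: [0.491, 0.0483, 0.0148]
tool_rot: [0.0, 0.724, -0.69, -0.0]
ft_force: [0.4, -0.6, -1.5]
gripper_width: 0.0245
finger_force: 61.0
```

Call:
send_rows --steps '[[[-0.1, 1.5, 0], 0, 15], [[0, 1, 0], 0, 15], [[0, 0, 0], 0, 15]]'

```text
time: 10.72
position: [0.4909, 0.0508, 0.0148]
tool_rot: [0.0, 0.724, -0.69, -0.0]
ft_force: [-0.0, -0.4, -2.2]
gripper_width: 0.0243
finger_force: 61.0
```

Call:
send_rows --steps '[[[-0.1, 1.5, 0], 0, 15], [[0, 1, 0], 0, 15], [[0, 0, 0], 0, 15]]'

```text
time: 10.97
position: [0.4908, 0.0533, 0.0148]
tool_rot: [0.0, 0.724, -0.69, -0.0]
ft_force: [1.1, 0.2, -1.1]
gripper_width: 0.0247
finger_force: 61.0
```

Call:
send_rows --steps '[[[-0.1, 1.5, 0], 0, 15], [[0, 1, 0], 0, 15], [[0, 0, 0], 0, 15]]'

```text
time: 11.22
position: [0.4908, 0.0558, 0.0149]
tool_rot: [0.0, 0.724, -0.69, -0.0]
ft_force: [-0.7, 0.3, -1.4]
gripper_width: 0.0245
finger_force: 61.0
```

Call:
send_rows --steps '[[[-0.1, 3, 0], 0, 15], [[-0.1, 3, 0], 0, 15], [[-0.2, 3, 0], 0, 15], [[0, 0, 0], 0, 15]]'

```text
time: 11.55
position: [0.4903, 0.0652, 0.0148]
tool_rot: [0.0, 0.724, -0.69, -0.0]
ft_force: [-0.1, -0.0, -1.3]
gripper_width: 0.0246
finger_force: 61.0
```

Call:
send_rows --steps '[[[-0.1, 3, 0], 0, 15], [[-0.2, 3, 0], 0, 15], [[-0.1, 3, 0], 0, 15], [[-0.1, 3, 0], 0, 15], [[0, 0, 0], 0, 15]]'

```text
time: 11.97
position: [0.4899, 0.0772, 0.0149]
tool_rot: [-0.0, 0.724, -0.69, -0.0]
ft_force: [0.1, 0.8, -1.6]
gripper_width: 0.0245
finger_force: 61.0
```

```bash
python3 - <<'E'
from plant import *
import cv2
o=get_obs();print(o['position'],o['ft_force'])
p,d=capture("scene");cv2.imwrite('pics/h1.png',cv2.resize(p[130:280,310:490,::-1],None,fx=4,fy=4,interpolation=2))
E
```

```text
[0.48987064 0.07719106 0.01486795] [ 0.08663935  0.81889682 -1.55345784]
```

View pics/h1.png

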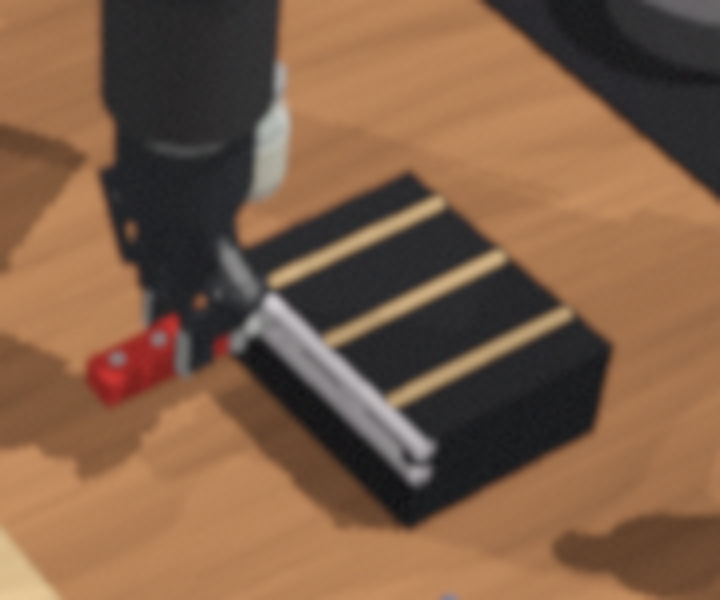

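The picture shows the knife deep in the near bay, with the bolster at crop (245,335) just short of the aluminium front. Blade is ~92 mm in, so this is the deep bay. Now I seat it gently.

Call:
send_rows --steps '[[[-0.1, 2, 0], 0, 15], [[-0.1, 2, 0], 0, 15], [[-0.1, 2, 0], 0, 15], [[0, 1, 0], 0, 15], [[0, 0, 0], 0, 15]]'

```text
time: 12.43
position: [0.4895, 0.0839, 0.0149]
tool_rot: [0.0, 0.724, -0.69, -0.0]
ft_force: [0.2, -0.1, -1.3]
gripper_width: 0.0245
finger_force: 61.0
```

Call:
send_rows --steps '[[[-0.1, 1, 0], 0, 15], [[0, 1, 0], 0, 15], [[0, 0, 0], 0, 15]]'

```text
time: 12.68
position: [0.4895, 0.0858, 0.0149]
tool_rot: [0.0, 0.724, -0.69, -0.0]
ft_force: [0.3, -0.5, -1.5]
gripper_width: 0.0245
finger_force: 61.0
```

Call:
send_rows --steps '[[[-0.1, 1, 0], 0, 15], [[0, 0, 0], 0, 15]]'

```text
time: 12.85
position: [0.4894, 0.0868, 0.0149]
tool_rot: [0.0, 0.724, -0.69, -0.0]
ft_force: [-0.1, 0.5, -2.4]
gripper_width: 0.0248
finger_force: 61.0
```

Call:
send_rows --steps '[[[-0.1, 1, 0], 0, 15], [[0, 0, 0], 0, 15]]'

```text
time: 13.02
position: [0.4892, 0.0878, 0.0149]
tool_rot: [0.0, 0.724, -0.69, -0.0]
ft_force: [0.6, -0.4, -1.9]
gripper_width: 0.0247
finger_force: 61.0
```

Call:
send_rows --steps '[[[0, 0.7, 0], 0, 15], [[0, 0, 0], 0, 15]]'

```text
time: 13.18
position: [0.4893, 0.0884, 0.0149]
tool_rot: [0.0, 0.724, -0.69, -0.0]
ft_force: [1.0, -0.5, -1.4]
gripper_width: 0.0248
finger_force: 61.0
```

Call:
send_rows --steps '[[[0, 0.7, 0], 0, 15], [[0, 0, 0], 0, 15]]'

```text
time: 13.35
position: [0.4893, 0.0892, 0.0149]
tool_rot: [0.0, 0.724, -0.69, -0.0]
ft_force: [0.2, 0.3, -2.1]
gripper_width: 0.0246
finger_force: 61.0
```

Call:
send_rows --steps '[[[0, 0.7, 0], 0, 15], [[0, 0, 0], 0, 15]]'

```text
time: 13.52
position: [0.4893, 0.0898, 0.0149]
tool_rot: [0.0, 0.724, -0.69, -0.0]
ft_force: [-0.7, 0.3, -1.9]
gripper_width: 0.0242
finger_force: 61.0
```

Not touching yet, so I continue in 0.5 mm steps.

Call:
send_rows --steps '[[[0, 0.5, 0], 0, 15], [[0, 0, 0], 0, 15]]'

```text
time: 13.68
position: [0.4892, 0.0903, 0.0148]
tool_rot: [0.0, 0.724, -0.69, -0.0]
ft_force: [0.5, -0.8, -1.5]
gripper_width: 0.0249
finger_force: 61.0
```

Call:
send_rows --steps '[[[0, 0.5, 0], 0, 15], [[0, 0, 0], 0, 15]]'

```text
time: 13.85
position: [0.4893, 0.0905, 0.0149]
tool_rot: [0.0, 0.724, -0.69, 0.0]
ft_force: [0.0, -1.0, -1.5]
gripper_width: 0.0247
finger_force: 61.0
```

Call:
send_rows --steps '[[[0, 0.5, 0], 0, 15], [[0, 0, 0], 0, 15]]'

```text
time: 14.02
position: [0.4892, 0.0905, 0.0149]
tool_rot: [0.001, 0.724, -0.69, 0.0]
ft_force: [1.0, -4.7, -1.1]
gripper_width: 0.0246
finger_force: 61.0
```

Call:
send_rows --steps '[[[0, 0.5, 0], 0, 15], [[0, 0, 0], 0, 15]]'

```text
time: 14.18
position: [0.4892, 0.0905, 0.0149]
tool_rot: [0.001, 0.724, -0.69, 0.001]
ft_force: [1.1, -7.1, -1.4]
gripper_width: 0.0245
finger_force: 61.0
```

Contact at y=90.5 mm with 7 N: the bolster is home. Release, then lift straight up.

Call:
send_rows --steps '[[[0, 0, 0], 0, 28], [[0, 0, 0], 0, 32], [[0, 0, 0], 0, 40], [[0, 0, 0], 0, 48], [[0, 0, 0], 0, 50], [[0, 0, 0], 0, 50], [[0, 0, 0], 0, 50]]'

```text
time: 14.77
position: [0.4893, 0.0919, 0.0149]
tool_rot: [-0.0, 0.724, -0.69, -0.0]
ft_force: [0.3, 0.4, -0.4]
gripper_width: 0.0499
finger_force: 0.0
```

Call:
send_rows --steps '[[[0, 0, 5], 0, 50], [[0, 0, 10], 0, 50], [[0, 0, 20], 0, 50], [[0, 0, 25], 0, 50], [[0, 0, 25], 0, 50], [[0, -20, 25], 0, 50], [[0, -30, 10], 0, 50], [[0, -30, 0], 0, 50], [[0, -30, 0], 0, 50], [[0, -30, 0], 0, 50], [[0, -30, 0], 0, 50], [[0, 0, 0], 0, 50]]'

```text
time: 15.77
position: [0.489, -0.0821, 0.1362]
tool_rot: [0.0, 0.723, -0.691, 0.001]
ft_force: [-0.5, 0.4, 0.9]
gripper_width: 0.0501
finger_force: 0.0
```

```bash
python3 - <<'E'
from plant import *
import cv2,numpy as np
o=get_obs();print(o['time'],o['position'],o['ft_force'])
p,d=capture("scene");q,_=capture("top")
a=cv2.resize(p[150:260,320:470,::-1],None,fx=4,fy=4,interpolation=2);b=cv2.resize(q[:,:,::-1],(200,150))
b=np.vstack([b,np.zeros((a.shape[0]-150,200,3),np.uint8)]);cv2.imwrite('pics/h2.png',np.hstack([a,b]))
E
```

```text
15.7667 [ 0.48902006 -0.08207624  0.13624043] [-0.54793686  0.41490015  0.89018168]
```

View pics/h2.png

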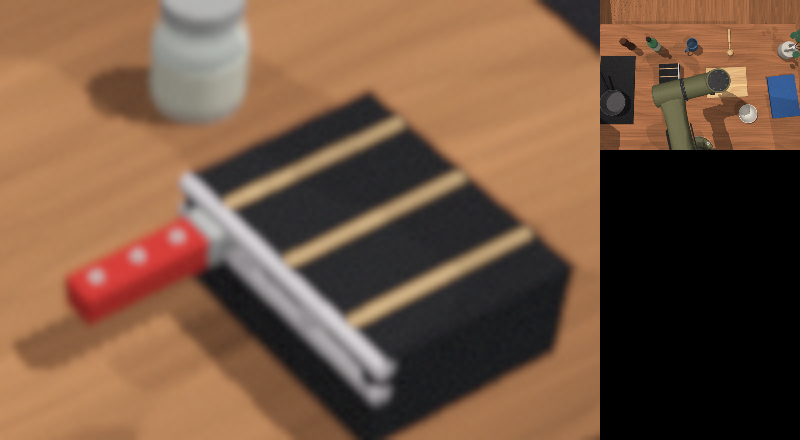

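The knife sits fully home in the near bay, with the bolster at crop (208,235) against the aluminium front. The bystanders are standing and the gripper is clear.

```bash
python3 -c "
from plant import *
print(close_job())"
```

```text
the job is handed in; nothing more can be done
None
```

The knife is fully home in the bay nearest the robot, the first one tried, with its bolster against the dock's front at about 7 N; it is released, no bystander was touched, and the job was handed in at about 16 s.

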